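# Seat a canister in the garnish carousel, bring it to the front, hold it there

## Task

Put the cork-topped ceramic canister into the one empty socket of the garnish carousel, lowering it in without dropping or banging it, and press it down firmly until its shoulder is flush on the socket's rim. Then turn the carousel until that canister stands at the front, pointing straight out to the robot's edge of the cart, and finish gripping the carousel's centre knob, not letting go, so that the carousel stays still while someone draws the cork. Leave the carafe, the jigger and the wine key where they are.

Things in the scene. Friction and masses are not known exactly. Their poses are not given: they have to be found in the camera images.
- canister_center (a point): Centre (half-way up) of the loose white ceramic canister with a cork top: 78 mm tall overall. Round foot 49 mm diameter, 15 mm high, its lower 6 mm tapering in to 41 mm; above it a 60 mm diameter body from 15 to 57 mm height, so the body's underside makes a flat 5.5 mm shoulder; then a 53 mm cork, 62 to 78 mm. 0.2 to 0.34 kg, round, so its yaw does not matter. z points up through the cork. It starts standing on the cart's top (z = 0).
- canister: The same canister; origin at the centre of its foot's underside.
- socket (a point): Centre of the mouth (at rim height, 52 mm above the cart's top) of the carousel's only empty socket: an upright brass ring, 54 mm inside and 62 mm outside diameter, 16 mm deep, at 100 mm from the carousel's axis. It turns with the platter. The canister's foot fits with 2.5 mm play all round; when home its shoulder rests on the rim and the canister's centre is 24 mm above this point. Press down with some 8 to 20 N.
- carousel_base: Fixed brass foot of the carousel on the cart's top, 184 mm diameter; origin on the vertical turning axis at z = 0. Its axes stay parallel to the robot's: its front is its -x direction, towards the cart edge where the robot stands (parallel to the robot's x axis, not aimed at the robot's base). The canister is at the front when the line from the axis to it points along -x, within about 10 degrees.
- turntable: Rotating part of the carousel: walnut platter 284 mm diameter, top face 36 mm above the cart's top, with four sockets 90 degrees apart, 100 mm from the axis. Three hold fixed glass jars with flat steel lids (61 mm diameter, tops at most 113 mm above the cart's top). It turns freely either way without stop on a light bearing (about 0.03 N m) and stays where it is left. Origin on the axis at z = 0; its own -x axis points to the empty socket.
- knob_grip (a point): Centre of the round knurled brass knob in the middle of the carousel, on the turning axis, 99 mm above the cart's top: the point to grip. The knob (turntable_c0) is fixed to the platter, so twisting it turns the platter: 38 mm diameter, 26 mm tall (86 to 112 mm above the cart's top), on a 16 mm post. The jars around it come within 69 mm of the axis.
- carafe: Bystander: short glass carafe, 86 mm diameter, 120 mm tall; origin at the centre of its underside.
- jigger: Bystander: steel double-cone jigger, 44 mm across its top, 85 mm tall; origin at the centre of its underside. It and the canister may be found in each other's place.
- wine_key: Bystander: folded steel wine key lying flat, 112 mm long along its x, 16 mm high; origin at its centre on the cart's top.
Not all that is in view belongs to the job. Of the things shaped like the canister, the white one is meant.

How it is judged:
On the way, in this order (a step that is already met when the one before it is completed fails the run):
1. the canister is home in the empty socket, its shoulder flush on the rim, pressed down with at least 6 N in all (horizontal distance between canister_center and socket below 0.005 m and z of canister_center in the frame of socket below 0.0265 m and angle between canister_center's own z axis and vertical below 0.06 rad and contact force between canister and turntable above 6 N), for 0.2 s.
2. the carousel has been turned so that the canister stands at the front (horizontal distance between canister_center and socket below 0.005 m and z of canister_center in the frame of socket below 0.0265 m and angle between canister_center's own z axis and vertical below 0.06 rad and y of canister_center in the frame of carousel_base between -0.018 and 0.018 m and x of canister_center in the frame of carousel_base below 0 m), for 0.1 s.
At the end, for the whole second after the job is handed in: The canister is home in the socket (centred within 5 mm, shoulder within 2.5 mm of the rim, upright within 3 degrees), at the front (within 18 mm sideways, about 10 degrees); the fingers grip the centre knob (3 N or more), the robot is clear of the canister and the carousel stands still (all of step 2 and contact force between the fingers and turntable_c0 above 3 N and contact force between each of the arm, the fingers and canister below 0.3 N and angular speed of turntable below 0.06 rad/s and linear speed of canister below 0.02 m/s); the arm keeps its last pose, push and grip.
It fails at once if the canister is dropped or thrown into the socket (faster than 0.6 m/s on its way in) (horizontal distance between canister_center and socket below 0.03 m and z of canister_center in the frame of socket between 0.0265 and 0.06 m and linear speed of canister above 0.6 m/s).
It fails at once if the canister is crushed into the carousel (over 60 N) (contact force between canister and turntable above 60 N).
It fails at once if the carafe, jigger or wine key is moved by more than 25 mm, or the carafe or jigger is tipped (distance of any of carafe, jigger, wine_key from where it was at the start of the episode above 0.025 m or angle between any of carafe, jigger's own z axis and vertical above 0.3 rad).
It also fails if it takes over 64 s, if anything falls off the work surface, if the arm or the gripper's body presses on something with over 40 N, if the wrist force passes 120 N, or if a joint passes its speed limit or range.

## Robot

A 6-joint arm with a two-finger parallel gripper is mounted at the origin on the work surface. World frame = base frame: x ahead of the robot, y to its left, z up, the work surface at z = 0. Lengths are in m, angles in rad, forces in N, time in s.
With the tool pointing down it reaches from about 0.35 to 0.775 m from the base axis. Payload 5.5 kg.
Tool frame: the origin (TCP) lies at the very end of the fingers, on their centre line; the grasp point (between the pads) lies behind it (env.hold_point_z is the z of the grasp point in the tool frame, in m); z points along the fingers, y is the line along which they close (so a half turn about z gives the same grasp; the last joint's range is limited). The gripper opens to 85 mm and grips with 20 to 120 N. Pads are 22 mm wide; open, the fingers measure 114 mm over their backs; the gripper's body (76 mm by 85 mm) begins 54 mm behind the grasp point. The pads swing forward as they close: fully open they stand 13 mm farther back than shut.
Start: joints at [1.003, 0.313, 0.046, 1.304, 0, 1.431], TCP at [0.239, 0.523, 0.231] pointing down, gripper open.
Joint ranges: [-2.76, 2.76], [-0.86, 1.69], [-1.03, 1.26], [-2.2, 2.34], [-1.47, 1.5], [-3.14, 3.14]. Speed limits (rad/s): [2.57, 2.57, 3.14, 3.14, 3.14, 3.14].

## Interface

Orientations are given as a unit quaternion [w, x, y, z].
In Python, from workcell import env gives the robot as it stands.
- The arm moves only by the tool arm_command, never from a script. Its argument "rows" is a list of rows, each an object with "delta_pos": the shift along the tool's x, y, z scaled (see below), a list of three; "rot": the turn, a rotation vector about the tool's x, y, z scaled (see below), a list of three; "fingers": the closure, from 0 (fully open) to 1 (shut). A call has 1 to 20 rows; each row shifts and turns the commanded pose from where the row before left it, along the tool's axes as they then stand; what a row does not reach is not made up. The controller multiplies each number of a shift by 0.02 m and each number of a turn by 360 degrees. A row lasts 1/10 s, in which the tool goes at most 50 mm and 8.59 degrees, less where a joint would pass 70% of its speed; a pose out of reach is approached as far as the arm can. A call with a number of a shift or a turn outside -1 to 1 is refused whole. A call with a gripper value outside its range is refused whole. The fingers move at their own pace and stop on an object; "squeeze" is the grip in N (left out, the last holds). Time passes only in rows, so rows that do not move let the fingers close. It gives the time, the measured TCP pose, the force and the opening at its end, in the units of the state.
- env.get_state(): the state, without advancing time (a new reading comes with each control period).
- env.read_camera(name): name is "scene" or "top" or "wrist"; returns (picture, depth): 384x512x3 uint8, blue, green, red; 384x512 float32, m along the optical axis (not along the pixel's ray), 0 where there is no reading.
- env.get_calibration(name): a dict with "mtx" (3x3 intrinsics, pixels), "R" (3x3) and "t" (3): a world point X has camera coordinates R X + t. Camera axes: x right, y down, z forward; pixel columns grow to the right and rows downward; lengths in m; the calibration is good to about 2 mm. A picture is of the moment at which its call begins: read the wrist's pose just before it. get_calibration takes no time and is no camera call; for the wrist camera it gives the pose at the moment of the call.
- env.hand_in(): hands the job in, once; it reports no verdict.
The state is a dict: "clock": time; "joint_pos": joint angles; "qvel": joint speeds; "tau": joint torques, N m; "tcp_pos": TCP position; "orientation": TCP orientation; "wrist_force": force on the tool from outside, world axes, zero at the start; "ft_torque": the same for the moment, N m; "finger_gap": finger opening in m.
Only numpy, scipy, OpenCV 4.12 (cv2) and the standard library are available. Lean on these libraries where they do the work, as an engineer would, in place of code of your own. Each camera call takes 0.05 s, during which the arm holds its last target. There are 200 camera calls.

## Working session

There is one attempt and no reset: what is moved stays moved. The work goes in short steps, Python scripts to look and compute and a tool call to move; the robot and the scene stay as the last step left them, time stands still between calls to the robot, and variables do not carry over. Pictures are saved under pics/ and viewed, on a budget of 10 in all, crops included, one or two more only if the job needs it, and the job is handed in when it is done.

Besides the shell and the picture viewer there is one more tool, called after "Emit:" as name(argument=value, ...) on one line, values as JSON. arm_command: Moves the arm, as the interface text tells. Shifts and turns lie within -1 to 1; 1 stands for 0.02 m of shift or 360 degrees of turn. Its arguments: {"type":"object","properties":{"rows":{"type":"array","items":{"type":"object","properties":{"delta_pos":{"type":"array","items":{"type":"number","minimum":-1,"maximum":1}},"rot":{"type":"array","items":{"type":"number","minimum":-1,"maximum":1}},"fingers":{"type":"number"}}}},"squeeze":{"type":"number"}},"required":["rows"]}

```bash
mkdir -p pics; cat > h.py <<'E'
import numpy as np, cv2
from workcell import env
def snap(n,f=None):
    c=env.get_calibration(n); im,d=env.read_camera(n)
    if f: cv2.imwrite('pics/'+f,im)
    return im,d,c
def world(c,u,v,d):
    K,R,t=np.array(c['mtx']),np.array(c['R']),np.array(c['t']).ravel()
    u,v,d=[np.asarray(a,float) for a in (u,v,d)]
    p=np.stack([(u-K[0,2])/K[0,0]*d,(v-K[1,2])/K[1,1]*d,d],-1)
    return (p-t)@R
def cloud(c,d):
    v,u=np.indices(d.shape); return world(c,u,v,d)
def onplane(c,u,v,z):
    o=world(c,0*np.asarray(u,float),v,0*np.asarray(v,float)); p=world(c,u,v,np.ones_like(np.asarray(u,float)))
    s=(z-o[...,2])/(p-o)[...,2]; return o+(p-o)*s[...,None]
E
python3 - <<'E'
from h import *
a,d,c=snap('top','top.png'); b,d2,c2=snap('scene','scene.png')
np.savez('s.npz',d=d,d2=d2)
cv2.imwrite('pics/both.png',cv2.resize(np.vstack([a,b]),(448,672))[:600] if 0 else np.hstack([cv2.resize(a,(400,300)),cv2.resize(b,(400,300))]))
print(env.hold_point_z,env.get_state(),c,c2)
E
```

```text
-0.0187 {'clock': 0.1, 'joint_pos': array([1.00342617e+00, 3.13934954e-01, 4.51014881e-02, 1.30361047e+00,
       1.93917085e-05, 1.43120000e+00]), 'qvel': array([-1.33740794e-03, -2.51597397e-04,  2.55731658e-03, -1.65019657e-03,
       -1.88690129e-04,  8.83759060e-05]), 'tau': array([ 2.48593999e-03, -4.81725383e+01,  2.99243438e+01,  1.27076751e-02,
       -2.17711981e-04,  4.03777960e-05]), 'tcp_pos': array([0.23829145, 0.52279992, 0.2304962 ]), 'orientation': array([-2.94271827e-04,  2.12259770e-01,  9.77212930e-01, -7.69516788e-04]), 'wrist_force': array([ 1.6266781 ,  0.56553557, -0.20126492]), 'ft_torque': array([-0.06971695, -0.01261277, -0.00271485]), 'finger_gap': 0.0853049810319566} {'mtx': array([[391.09877764,   0.        , 251.38034613],
       [  0.        , 391.09877764, 187.93748721],
       [  0.        ,   0.        ,   1.        ]]), 'R': array([[-0.02311545, -0.99937983,  0.02656372],
       [-0.98993833,  0.01917067, -0.14019479],
       [ 0.13959861, -0.02953711, -0.98976754]]), 't': array([-0.01335074,  0.53499805,  1.15954677])} {'mtx': array([[420.93718702,   0.        , 252.98963204],
       [  0.        , 420.93718702, 191.49673496],
       [  0.        ,   0.        ,   1.        ]]), 'R': array([[ 0.60938015,  0.79287269,  0.00295656],
       [ 0.63709204, -0.48742488, -0.59710194],
       [-0.47198472,  0.36574567, -0.80215992]]), 't': array([-0.33924234, -0.31647028,  1.42781934])}
```

View pics/top.png

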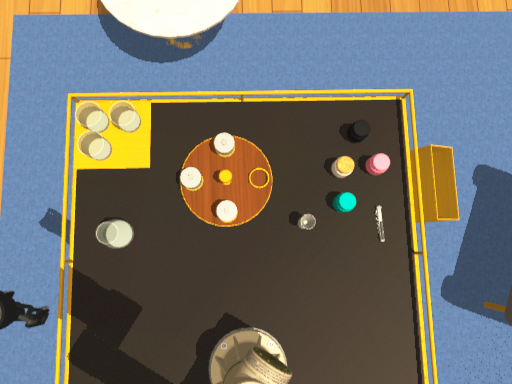

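View pics/scene.png

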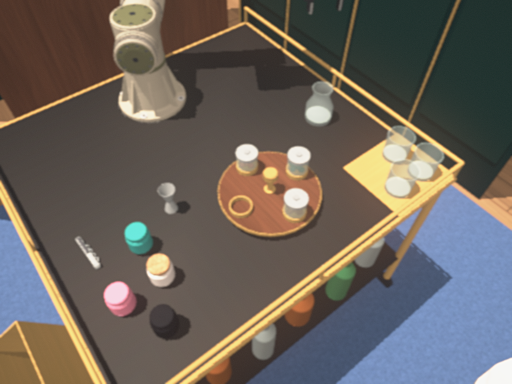

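The white cork-topped canister is at about (343,167) in the top view. The empty ring is at (259,178), the knob at (225,177), and the jigger at (307,222). The look-alikes are teal, pink and black.

```bash
python3 - <<'E'
from h import *
a=cv2.imread('pics/top.png'); d=np.load('s.npz')['d']; c=env.get_calibration('top'); P=cloud(c,d)
h=cv2.cvtColor(a,cv2.COLOR_BGR2HSV)
def tops(u,v,r,lo,hi):
    p=P[v-r:v+r,u-r:u+r].reshape(-1,3); p=p[(p[:,2]>lo)&(p[:,2]<hi)]
    (x,y),R=cv2.minEnclosingCircle(p[:,:2].astype(np.float32)); print((u,v),len(p),'mean',p.mean(0).round(4),'circ',round(x,4),round(y,4),round(R,4),'mid',((p.min(0)+p.max(0))/2).round(4))
for u,v,lo,hi in[(343,165,.07,.09),(345,201,.04,.09),(377,163,.04,.09),(359,130,.04,.09),(225,176,.1,.125),(225,144,.1,.125),(191,178,.1,.125),(227,211,.1,.125),(259,178,.045,.06),(307,222,.07,.1)]: tops(u,v,16,lo,hi)
# ring by colour
m=((h[...,0]>15)&(h[...,0]<35)&(h[...,1]>120)&(h[...,2]>110)).astype(np.uint8)
m[:,:245]=0;m[:,275:]=0;m[:164]=0;m[193:]=0
v,u=np.nonzero(m); (x,y),(e1,e2),an=cv2.fitEllipse(np.c_[u,v].astype(np.float32)); print(len(u),x,y,e1,e2,onplane(c,x,y,.052))
v,u=np.nonzero((abs(P[...,2]-.036)<.006)&(np.hypot(np.indices(d.shape)[1]-226,np.indices(d.shape)[0]-180)<60))
p=P[v,u]; print('platter',cv2.minEnclosingCircle(p[:,:2].astype(np.float32)),p[:,2].mean())
E
```

```text
(343, 165) 244 mean [ 0.5959 -0.3064  0.0789] circ 0.5961 -0.3078 0.0269 mid [ 0.5962 -0.3085  0.0784]
(345, 201) 336 mean [ 0.4844 -0.3014  0.0736] circ 0.4857 -0.3051 0.0293 mid [ 0.4853 -0.3034  0.0641]
(377, 163) 348 mean [ 0.5996 -0.4101  0.0722] circ 0.6023 -0.415 0.0295 mid [ 0.6014 -0.4139  0.0635]
(359, 130) 340 mean [ 0.7038 -0.358   0.0719] circ 0.7079 -0.3618 0.0299 mid [ 0.7072 -0.3602  0.0623]
(225, 176) 137 mean [0.5621 0.0523 0.1121] circ 0.5629 0.0521 0.0192 mid [0.5627 0.0526 0.1082]
(225, 144) 333 mean [0.662  0.0546 0.107 ] circ 0.6633 0.0535 0.0313 mid [0.6631 0.0543 0.1074]
(191, 178) 352 mean [0.5599 0.152  0.1107] circ 0.56 0.1523 0.0305 mid [0.56   0.1524 0.1098]
(227, 211) 321 mean [0.4631 0.0502 0.1034] circ 0.4634 0.0501 0.0302 mid [0.4631 0.0513 0.1044]
(259, 178) 85 mean [ 0.5645 -0.0468  0.0526] circ 0.565 -0.0476 0.0307 mid [ 0.5643 -0.0467  0.0524]
(307, 222) 88 mean [ 0.4298 -0.1891  0.0803] circ 0.4282 -0.1856 0.0217 mid [ 0.4275 -0.1859  0.0803]
182 260.837890625 177.64100646972656 22.521665573120117 23.5150146484375 [ 0.563634   -0.05376808  0.052     ]
platter ((0.5633758902549744, 0.05249582231044769), 0.14201848208904266) 0.03665121295430597
```

Emit:
arm_command(rows=[{"rot": [0, 0, -0.0214], "fingers": 0}, {"rot": [0, 0, -0.0214]}, {"rot": [0, 0, -0.0214]}, {"rot": [0, 0, -0.0214]}, {"rot": [0, 0, -0.0214]}, {"rot": [0, 0, -0.0214]}, {"rot": [0, 0, -0.0214]}, {"rot": [0, 0, -0.0214]}, {"delta_pos": [0.24, -1, 0]}, {"delta_pos": [0.24, -1, 0]}, {"delta_pos": [0.24, -1, 0]}, {"delta_pos": [0.24, -1, 0]}, {"delta_pos": [0.24, -1, 0]}, {"delta_pos": [0.24, -1, 0]}, {"delta_pos": [0.24, -1, 0]}, {"delta_pos": [0.24, -1, 0]}, {"delta_pos": [0.24, -1, 0]}, {"delta_pos": [0.24, -1, 0]}, {"delta_pos": [0.24, -1, 0]}, {"delta_pos": [0.24, -1, 0]}])

```text
schema error: expected keys delta_pos, rot, fingers
```

Emit:
arm_command(rows=[{"delta_pos": [0.24, -1, 0]}, {"delta_pos": [0.24, -1, 0]}, {"delta_pos": [0.24, -1, 0]}, {"delta_pos": [0.24, -1, 0]}, {"delta_pos": [0.24, -1, 0]}, {"delta_pos": [0.24, -1, 0]}, {"delta_pos": [0.24, -1, 0]}, {"delta_pos": [0.24, -1, 0]}, {"delta_pos": [0.24, -1, 0]}, {"delta_pos": [0.24, -1, 0]}, {"delta_pos": [0.24, -1, 0]}, {"delta_pos": [0.24, -1, 0]}, {"delta_pos": [0.24, -1, 0]}, {"delta_pos": [0.24, -1, 0]}, {"delta_pos": [0.24, -1, 0]}, {"delta_pos": [0.24, -1, 0]}, {"delta_pos": [0.24, -1, 0]}, {"delta_pos": [0.24, -1, 0]}, {"delta_pos": [0.24, -1, 0]}, {"delta_pos": [0.24, -1, 0]}])

```text
schema error: expected keys delta_pos, rot, fingers
```

Emit:
arm_command(rows=[{"delta_pos": [0, 0, 0], "rot": [0, 0, -0.0214], "fingers": 0}, {"delta_pos": [0, 0, 0], "rot": [0, 0, -0.0214], "fingers": 0}, {"delta_pos": [0, 0, 0], "rot": [0, 0, -0.0214], "fingers": 0}, {"delta_pos": [0, 0, 0], "rot": [0, 0, -0.0214], "fingers": 0}, {"delta_pos": [0, 0, 0], "rot": [0, 0, -0.0214], "fingers": 0}, {"delta_pos": [0, 0, 0], "rot": [0, 0, -0.0214], "fingers": 0}, {"delta_pos": [0, 0, 0], "rot": [0, 0, -0.0214], "fingers": 0}, {"delta_pos": [0, 0, 0], "rot": [0, 0, -0.0214], "fingers": 0}, {"delta_pos": [0.24, -1, 0], "rot": [0, 0, 0], "fingers": 0}, {"delta_pos": [0.24, -1, 0], "rot": [0, 0, 0], "fingers": 0}, {"delta_pos": [0.24, -1, 0], "rot": [0, 0, 0], "fingers": 0}, {"delta_pos": [0.24, -1, 0], "rot": [0, 0, 0], "fingers": 0}, {"delta_pos": [0.24, -1, 0], "rot": [0, 0, 0], "fingers": 0}, {"delta_pos": [0.24, -1, 0], "rot": [0, 0, 0], "fingers": 0}, {"delta_pos": [0.24, -1, 0], "rot": [0, 0, 0], "fingers": 0}, {"delta_pos": [0.24, -1, 0], "rot": [0, 0, 0], "fingers": 0}, {"delta_pos": [0.24, -1, 0], "rot": [0, 0, 0], "fingers": 0}, {"delta_pos": [0.24, -1, 0], "rot": [0, 0, 0], "fingers": 0}, {"delta_pos": [0.24, -1, 0], "rot": [0, 0, 0], "fingers": 0}, {"delta_pos": [0.24, -1, 0], "rot": [0, 0, 0], "fingers": 0}])

```text
clock: 2.1
tcp_pos: [0.3374, 0.2961, 0.231]
orientation: [-0.0, -0.318, 0.948, -0.0]
wrist_force: [0.8, 0.5, 0.3]
finger_gap: 0.0853
```

Emit:
arm_command(rows=[{"delta_pos": [0.24, -1, 0], "rot": [0, 0, 0], "fingers": 0}, {"delta_pos": [0.24, -1, 0], "rot": [0, 0, 0], "fingers": 0}, {"delta_pos": [0.24, -1, 0], "rot": [0, 0, 0], "fingers": 0}, {"delta_pos": [0.24, -1, 0], "rot": [0, 0, 0], "fingers": 0}, {"delta_pos": [0.24, -1, 0], "rot": [0, 0, 0], "fingers": 0}, {"delta_pos": [0.24, -1, 0], "rot": [0, 0, 0], "fingers": 0}, {"delta_pos": [0.24, -1, 0], "rot": [0, 0, 0], "fingers": 0}, {"delta_pos": [0.24, -1, 0], "rot": [0, 0, 0], "fingers": 0}, {"delta_pos": [0.24, -1, 0], "rot": [0, 0, 0], "fingers": 0}, {"delta_pos": [0.24, -1, 0], "rot": [0, 0, 0], "fingers": 0}, {"delta_pos": [0.24, -1, 0], "rot": [0, 0, 0], "fingers": 0}, {"delta_pos": [0.24, -1, 0], "rot": [0, 0, 0], "fingers": 0}, {"delta_pos": [0.24, -1, 0], "rot": [0, 0, 0], "fingers": 0}, {"delta_pos": [0.24, -1, 0], "rot": [0, 0, 0], "fingers": 0}, {"delta_pos": [0.24, -1, 0], "rot": [0, 0, 0], "fingers": 0}, {"delta_pos": [0.24, -1, 0], "rot": [0, 0, 0], "fingers": 0}, {"delta_pos": [0.24, -1, 0], "rot": [0, 0, 0], "fingers": 0}, {"delta_pos": [0.24, -1, 0], "rot": [0, 0, 0], "fingers": 0}, {"delta_pos": [0.24, -1, 0], "rot": [0, 0, 0], "fingers": 0}, {"delta_pos": [0.24, -1, 0], "rot": [0, 0, 0], "fingers": 0}])

```text
clock: 4.1
tcp_pos: [0.5023, -0.0805, 0.2309]
orientation: [-0.0, -0.318, 0.948, 0.0]
wrist_force: [-0.0, 0.9, 0.5]
finger_gap: 0.0858
```

Emit:
arm_command(rows=[{"delta_pos": [0.24, -1, 0], "rot": [0, 0, 0], "fingers": 0}, {"delta_pos": [0.24, -1, 0], "rot": [0, 0, 0], "fingers": 0}, {"delta_pos": [0.24, -1, 0], "rot": [0, 0, 0], "fingers": 0}, {"delta_pos": [0.24, -1, 0], "rot": [0, 0, 0], "fingers": 0}, {"delta_pos": [0.24, -1, 0], "rot": [0, 0, 0], "fingers": 0}, {"delta_pos": [0.24, -1, 0], "rot": [0, 0, 0], "fingers": 0}, {"delta_pos": [0.24, -1, 0], "rot": [0, 0, 0], "fingers": 0}, {"delta_pos": [0.24, -1, 0], "rot": [0, 0, 0], "fingers": 0}, {"delta_pos": [0.24, -1, 0], "rot": [0, 0, 0], "fingers": 0}, {"delta_pos": [0, 0, 0], "rot": [0, 0, 0], "fingers": 0}, {"delta_pos": [0, 0, 0], "rot": [0, 0, 0], "fingers": 0}])

```text
clock: 5.2
tcp_pos: [0.5763, -0.2497, 0.2306]
orientation: [-0.0, -0.318, 0.948, 0.001]
wrist_force: [-0.1, 0.3, 0.4]
finger_gap: 0.0855
```

```bash
cat > near.py <<'E'
from h import *
def near(xy,r,lo,hi,f):
    im,d,c=snap('wrist',f); P=cloud(c,d)
    m=(d>0)&(np.hypot(P[...,0]-xy[0],P[...,1]-xy[1])<r)&(P[...,2]>lo)&(P[...,2]<hi); p=P[m]
    print(len(p)); 
    if len(p): print('circ',cv2.minEnclosingCircle(p[:,:2].astype(np.float32)),'mean',p.mean(0),'mid',(p.min(0)+p.max(0))/2)
    s=env.get_state(); print(s['clock'],s['tcp_pos'],s['orientation'],s['joint_pos'].round(3))
E
python3 -c "
from near import *
near((.596,-.307),.05,.07,.09,'w1.png')"
```

```text
2707
circ ((0.5930849313735962, -0.3056885898113251), 0.0266952533274889) mean [ 0.59182563 -0.30591963  0.0767297 ] mid [ 0.5930134  -0.30575191  0.07496286]
5.25 [ 0.57615062 -0.24911569  0.2308556 ] [-2.78488737e-04 -3.18279206e-01  9.47996780e-01  6.12536701e-04] [-0.536  0.42   0.2    1.352  0.    -1.184]
```

View pics/w1.png

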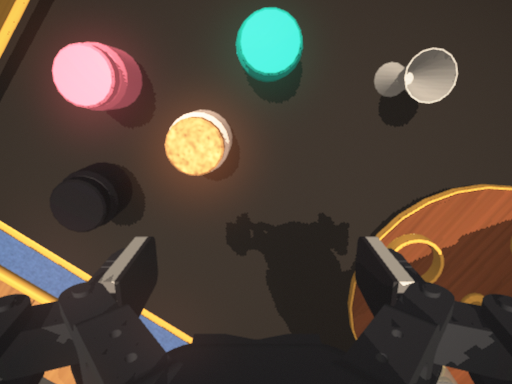

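The canister's cork is at (198,143) in the wrist view, and the path down between the pink and black pots is clear.

Emit:
arm_command(rows=[{"delta_pos": [0.33, -0.94, 0], "rot": [0, 0, 0], "fingers": 0}, {"delta_pos": [0.33, -0.94, 0], "rot": [0, 0, 0], "fingers": 0}, {"delta_pos": [0.34, -0.93, 0], "rot": [0, 0, 0], "fingers": 0}, {"delta_pos": [0, 0, 1], "rot": [0, 0, 0], "fingers": 0}, {"delta_pos": [0, 0, 1], "rot": [0, 0, 0], "fingers": 0}, {"delta_pos": [0, 0, 1], "rot": [0, 0, 0], "fingers": 0}, {"delta_pos": [0, 0, 1], "rot": [0, 0, 0], "fingers": 0}, {"delta_pos": [0, 0, 1], "rot": [0, 0, 0], "fingers": 0}, {"delta_pos": [0, 0, 0], "rot": [0, 0, 0], "fingers": 0}])

```text
clock: 6.15
tcp_pos: [0.5926, -0.304, 0.1283]
orientation: [-0.002, -0.319, 0.948, 0.002]
wrist_force: [-1.4, 0.4, -0.7]
finger_gap: 0.0854
```

```bash
python3 -c "
from near import *
near((.594,-.306),.05,.07,.09,'w2.png')"
```

```text
5465
circ ((0.5928775668144226, -0.3058997392654419), 0.026695678010582924) mean [ 0.59172182 -0.30705985  0.07670692] mid [ 0.59290964 -0.30611218  0.07464711]
6.2 [ 0.59337318 -0.30463449  0.13022527] [-0.00098468 -0.3187749   0.94782881  0.00146113] [-0.595  0.536  0.137  1.175  0.    -1.244]
```

View pics/w2.png

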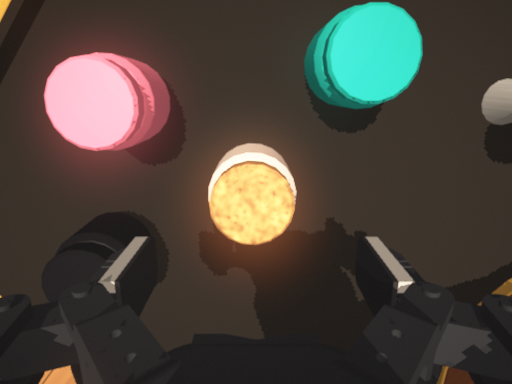

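The cork is centred between the fingers at (252,203), so I'll descend and close.

Emit:
arm_command(rows=[{"delta_pos": [0, 0, 0.9], "rot": [0, 0, 0], "fingers": 0}, {"delta_pos": [0, 0, 0.9], "rot": [0, 0, 0], "fingers": 0}, {"delta_pos": [0, 0, 0.9], "rot": [0, 0, 0], "fingers": 0}, {"delta_pos": [0, 0, 0.9], "rot": [0, 0, 0], "fingers": 0}, {"delta_pos": [0, 0, 0.9], "rot": [0, 0, 0], "fingers": 0}, {"delta_pos": [0, 0, 0.85], "rot": [0, 0, 0], "fingers": 0}, {"delta_pos": [0, 0, 0], "rot": [0, 0, 0], "fingers": 0}, {"delta_pos": [0, 0, 0], "rot": [0, 0, 0], "fingers": 1}, {"delta_pos": [0, 0, 0], "rot": [0, 0, 0], "fingers": 1}, {"delta_pos": [0, 0, 0], "rot": [0, 0, 0], "fingers": 1}, {"delta_pos": [0, 0, 0], "rot": [0, 0, 0], "fingers": 1}, {"delta_pos": [0, 0, 0], "rot": [0, 0, 0], "fingers": 1}, {"delta_pos": [0, 0, 0], "rot": [0, 0, 0], "fingers": 1}, {"delta_pos": [0, 0, 0], "rot": [0, 0, 0], "fingers": 1}, {"delta_pos": [0, 0, 0], "rot": [0, 0, 0], "fingers": 1}], squeeze=50)

```text
clock: 7.7
tcp_pos: [0.5957, -0.3068, 0.0266]
orientation: [0.001, -0.318, 0.948, -0.001]
wrist_force: [-0.7, 0.6, 6.6]
finger_gap: 0.0587
```

Emit:
arm_command(rows=[{"delta_pos": [0, 0, -0.4], "rot": [0, 0, 0], "fingers": 1}, {"delta_pos": [0, 0, -0.8], "rot": [0, 0, 0], "fingers": 1}, {"delta_pos": [0, 0, -1], "rot": [0, 0, 0], "fingers": 1}, {"delta_pos": [0, 0, -1], "rot": [0, 0, 0], "fingers": 1}, {"delta_pos": [0, 0, -1], "rot": [0, 0, 0], "fingers": 1}, {"delta_pos": [0, 0, -0.8], "rot": [0, 0, 0], "fingers": 1}, {"delta_pos": [0, 0, 0], "rot": [0, 0, 0], "fingers": 1}, {"delta_pos": [0, 0, 0], "rot": [0, 0, 0], "fingers": 1}])

```text
clock: 8.5
tcp_pos: [0.5945, -0.3063, 0.1243]
orientation: [0.0, -0.318, 0.948, -0.0]
wrist_force: [-0.3, 0.4, -3.1]
finger_gap: 0.0586
```

```bash
python3 -c "
from near import *
near((.594,-.306),.05,.14,.2,'w3.png')
print(env.get_state()['wrist_force'])
im,d,c=snap('top'); P=cloud(c,d)
m=(d>0)&(np.hypot(P[...,0]-.565,P[...,1]+.0475)<.05)&(abs(P[...,2]-.052)<.005);p=P[m];print(len(p),cv2.minEnclosingCircle(p[:,:2].astype(np.float32)))
"
```

```text
33366
circ ((0.5939772129058838, -0.30597755312919617), 0.05005648359656334) mean [ 0.58476039 -0.31275134  0.17316005] mid [ 0.59281141 -0.30582096  0.17000304]
8.55 [ 0.59400371 -0.30598091  0.12341443] [-3.85082426e-04 -3.18287669e-01  9.47993956e-01  5.19420016e-04] [-0.596  0.54   0.126  1.158  0.    -1.244]
[-0.40243016 -0.37536994 -2.79237527]
84 ((0.5655399560928345, -0.04749653488397598), 0.031000953167676926)
```

View pics/w3.png

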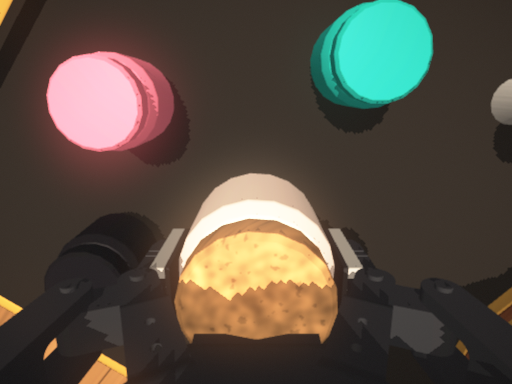

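Emit:
arm_command(rows=[{"delta_pos": [-0.25, 0.43, 0], "rot": [0, 0, 0], "fingers": 1}, {"delta_pos": [-0.552, 0.935, 0], "rot": [0, 0, 0], "fingers": 1}, {"delta_pos": [-0.552, 0.935, 0], "rot": [0, 0, 0], "fingers": 1}, {"delta_pos": [-0.552, 0.935, 0], "rot": [0, 0, 0], "fingers": 1}, {"delta_pos": [-0.552, 0.935, 0], "rot": [0, 0, 0], "fingers": 1}, {"delta_pos": [-0.552, 0.935, 0], "rot": [0, 0, 0], "fingers": 1}, {"delta_pos": [-0.552, 0.935, 0], "rot": [0, 0, 0], "fingers": 1}, {"delta_pos": [-0.552, 0.935, 0], "rot": [0, 0, 0], "fingers": 1}, {"delta_pos": [-0.552, 0.935, 0], "rot": [0, 0, 0], "fingers": 1}, {"delta_pos": [-0.552, 0.935, 0], "rot": [0, 0, 0], "fingers": 1}, {"delta_pos": [-0.552, 0.935, 0], "rot": [0, 0, 0], "fingers": 1}, {"delta_pos": [-0.552, 0.935, 0], "rot": [0, 0, 0], "fingers": 1}, {"delta_pos": [-0.3, 0.505, 0], "rot": [0, 0, 0], "fingers": 1}, {"delta_pos": [0, 0, 0], "rot": [0, 0, 0], "fingers": 1}, {"delta_pos": [0, 0, 0], "rot": [0, 0, 0], "fingers": 1}, {"delta_pos": [0, 0, 0], "rot": [0, 0, 0], "fingers": 1}])

```text
clock: 10.2
tcp_pos: [0.5649, -0.0482, 0.1243]
orientation: [0.0, -0.318, 0.948, -0.0]
wrist_force: [0.9, -0.5, -2.6]
finger_gap: 0.0586
```

```bash
python3 - <<'E'
from near import *
im,d,c=snap('scene','s4.png'); im,d,c=snap('wrist','w4.png'); P=cloud(c,d)
np.savez('w4.npz',P=P)
s=env.get_state(); t=s['tcp_pos']; print(t,s['orientation'],s['wrist_force'])
m=(d>0)&(np.hypot(P[...,0]-t[0],P[...,1]-t[1])<.06)&(abs(P[...,2]-.052)<.005); print(m.sum(), P[m].mean(0) if m.any() else 0)
cv2.imwrite('pics/c4.png',np.hstack([cv2.resize(im,(400,300)),cv2.resize(cv2.imread('pics/s4.png')[100:280,180:420],(400,300))]))
E
```

```text
[ 0.56486892 -0.04834349  0.12423661] [ 6.63865760e-05 -3.17685142e-01  9.48196254e-01 -1.03103785e-04] [-0.96317346 -0.84332234 -2.14417114]
777 [ 0.54447815 -0.05644331  0.05063669]
```

View pics/c4.png

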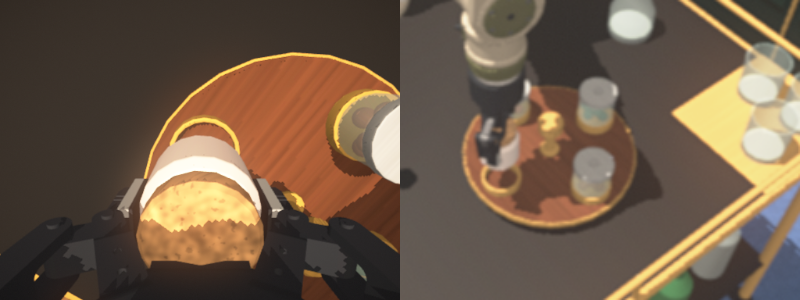

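The ring's arc shows ahead of the held canister, at about (207,120) in the left half, so I'll measure both in the same wrist view.

```bash
python3 - <<'E'
from near import *
from scipy.optimize import least_squares as ls
P=np.load('w4.npz')['P']; im=cv2.imread('pics/w4.png'); h=cv2.cvtColor(im,cv2.COLOR_BGR2HSV)
R=np.hypot(P[...,0]-.565,P[...,1]+.048); 
m=(R<.036)&(abs(P[...,2]-.052)<.003)
p=P[m]; f=ls(lambda c:np.hypot(p[:,0]-c[0],p[:,1]-c[1])-.029,[.565,-.048],loss='soft_l1',f_scale=.001)
print('ring',m.sum(),f.x,np.abs(f.fun).mean(),p[:,2].mean())
# free check: points beyond in angle
# cork top
m=(R<.04)&(abs(P[...,2]-.1756)<.004)&(h[...,1]>70)
m=cv2.morphologyEx(m.astype(np.uint8),cv2.MORPH_OPEN,np.ones((5,5)))
ct,_=cv2.findContours(m,0,2); q=max(ct,key=cv2.contourArea)[:,0]; 
Q=P[q[:,1],q[:,0]]; top=Q[q[:,1]<310]; 
f=ls(lambda c:np.hypot(top[:,0]-c[0],top[:,1]-c[1])-.0265,[.565,-.048],loss='soft_l1',f_scale=.001)
print('cork',m.sum(),len(top),q.min(0),q.max(0),f.x,np.abs(f.fun).mean(),top[:,2].mean())
for lo in np.arange(.12,.19,.006): 
    k=(R<.04)&(abs(P[...,2]-lo)<.003)&(h[...,1]<70); print(round(lo,3),k.sum(),end=' ')
E
```

```text
ring 738 [ 0.56212832 -0.04574252] 0.0009959998216141994 0.05076665744543666
cork 14251 129 [175 232] [337 340] [ 0.56416094 -0.04888584] 0.0003282283738111617 0.17262920152954345
0.12 231 0.126 235 0.132 350 0.138 481 0.144 552 0.15 874 0.156 2879 0.162 345 0.168 331 0.174 501 0.18 659 0.186 355
```

Emit:
arm_command(rows=[{"delta_pos": [0, 0.13, 0.3], "rot": [0, 0, 0], "fingers": 1}, {"delta_pos": [0, 0, 0.5], "rot": [0, 0, 0], "fingers": 1}, {"delta_pos": [0, 0, 0.5], "rot": [0, 0, 0], "fingers": 1}, {"delta_pos": [0, 0, 0.4], "rot": [0, 0, 0], "fingers": 1}, {"delta_pos": [0, 0, 0.3], "rot": [0, 0, 0], "fingers": 1}, {"delta_pos": [0, 0, 0.2], "rot": [0, 0, 0], "fingers": 1}, {"delta_pos": [0, 0, 0.1], "rot": [0, 0, 0], "fingers": 1}, {"delta_pos": [0, 0, 0.1], "rot": [0, 0, 0], "fingers": 1}, {"delta_pos": [0, 0, 0], "rot": [0, 0, 0], "fingers": 1}])

```text
clock: 11.2
tcp_pos: [0.5632, -0.0453, 0.0763]
orientation: [0.0, -0.318, 0.948, 0.0]
wrist_force: [-0.9, 0.8, -2.4]
finger_gap: 0.0591
```

Emit:
arm_command(rows=[{"delta_pos": [0, 0, 0.1], "rot": [0, 0, 0], "fingers": 1}, {"delta_pos": [0, 0, 0.1], "rot": [0, 0, 0], "fingers": 1}, {"delta_pos": [0, 0, 0.1], "rot": [0, 0, 0], "fingers": 1}, {"delta_pos": [0, 0, 0], "rot": [0, 0, 0], "fingers": 1}])

```text
clock: 11.6
tcp_pos: [0.5628, -0.0453, 0.07]
orientation: [-0.0, -0.318, 0.948, 0.0]
wrist_force: [-0.3, -0.1, -2.7]
finger_gap: 0.0587
```

Emit:
arm_command(rows=[{"delta_pos": [0, 0, 0.1], "rot": [0, 0, 0], "fingers": 1}, {"delta_pos": [0, 0, 0.1], "rot": [0, 0, 0], "fingers": 1}, {"delta_pos": [0, 0, 0.08], "rot": [0, 0, 0], "fingers": 1}, {"delta_pos": [0, 0, 0], "rot": [0, 0, 0], "fingers": 1}])

```text
clock: 12.0
tcp_pos: [0.5628, -0.0453, 0.0643]
orientation: [-0.0, -0.318, 0.948, 0.0]
wrist_force: [0.5, 0.9, -2.3]
finger_gap: 0.0588
```

Emit:
arm_command(rows=[{"delta_pos": [0, 0, 0.06], "rot": [0, 0, 0], "fingers": 1}, {"delta_pos": [0, 0, 0.06], "rot": [0, 0, 0], "fingers": 1}, {"delta_pos": [0, 0, 0], "rot": [0, 0, 0], "fingers": 1}])

```text
clock: 12.3
tcp_pos: [0.564, -0.0454, 0.0636]
orientation: [0.001, -0.318, 0.948, -0.0]
wrist_force: [-0.5, 0.2, 3.9]
finger_gap: 0.0585
```

Emit:
arm_command(rows=[{"delta_pos": [0, 0, 0.05], "rot": [0, 0, 0], "fingers": 1}, {"delta_pos": [0, 0, 0.05], "rot": [0, 0, 0], "fingers": 1}, {"delta_pos": [0, 0, 0], "rot": [0, 0, 0], "fingers": 1}, {"delta_pos": [0, 0, 0], "rot": [0, 0, 0], "fingers": 1}, {"delta_pos": [0, 0, 0], "rot": [0, 0, 0], "fingers": 1}])

```text
clock: 12.8
tcp_pos: [0.5651, -0.0454, 0.0635]
orientation: [0.002, -0.319, 0.948, -0.001]
wrist_force: [-3.4, 0.7, 16.2]
finger_gap: 0.0586
```

Emit:
arm_command(rows=[{"delta_pos": [0, 0, 0], "rot": [0, 0, 0], "fingers": 1}, {"delta_pos": [0, 0, -0.05], "rot": [0, 0, 0], "fingers": 1}, {"delta_pos": [0, 0, -0.08], "rot": [0, 0, 0], "fingers": 1}, {"delta_pos": [0, 0, 0], "rot": [0, 0, 0], "fingers": 0}, {"delta_pos": [0, 0, 0], "rot": [0, 0, 0], "fingers": 0}, {"delta_pos": [0, 0, 0], "rot": [0, 0, 0], "fingers": 0}, {"delta_pos": [0, 0, 0], "rot": [0, 0, 0], "fingers": 0}, {"delta_pos": [0, 0, 0], "rot": [0, 0, 0], "fingers": 0}, {"delta_pos": [0, 0, 0], "rot": [0, 0, 0], "fingers": 0}])

```text
clock: 13.7
tcp_pos: [0.5631, -0.0453, 0.0628]
orientation: [-0.0, -0.318, 0.948, 0.0]
wrist_force: [-0.0, 0.1, 0.1]
finger_gap: 0.085
```

Next I'll go straight up about 120 mm and look.

Emit:
arm_command(rows=[{"delta_pos": [0, 0, -0.5], "rot": [0, 0, 0], "fingers": 0}, {"delta_pos": [0, 0, -0.8], "rot": [0, 0, 0], "fingers": 0}, {"delta_pos": [0, 0, -0.8], "rot": [0, 0, 0], "fingers": 0}, {"delta_pos": [0, 0, -1], "rot": [0, 0, 0], "fingers": 0}, {"delta_pos": [0, 0, -1], "rot": [0, 0, 0], "fingers": 0}, {"delta_pos": [0, 0, -1], "rot": [0, 0, 0], "fingers": 0}, {"delta_pos": [0, 0, -1], "rot": [0, 0, 0], "fingers": 0}, {"delta_pos": [0, 0, -0.5], "rot": [0, 0, 0], "fingers": 0}, {"delta_pos": [0, 0, 0], "rot": [0, 0, 0], "fingers": 0}, {"delta_pos": [0, 0, 0], "rot": [0, 0, 0], "fingers": 0}])

```text
clock: 14.7
tcp_pos: [0.5629, -0.0453, 0.1945]
orientation: [-0.0, -0.318, 0.948, 0.0]
wrist_force: [-0.7, 0.7, 0.5]
finger_gap: 0.0851
```

```bash
python3 - <<'E'
from near import *
near((.564,-.047),.04,.1,.13,'w5.png')
im,d,c=snap('scene','s5.png'); P=cloud(c,d); 
for n,xy,lo,hi in(('can',(.564,-.047),.1,.13),('knob',(.563,.0525),.1,.13),('jarf',(.463,.05),.09,.13)):
    p=P[(np.hypot(P[...,0]-xy[0],P[...,1]-xy[1])<.04)&(P[...,2]>lo)&(P[...,2]<hi)]; print(n,len(p),cv2.minEnclosingCircle(p[:,:2].astype(np.float32)) if len(p) else 0, np.percentile(p[:,2],95) if len(p) else 0)
cv2.imwrite('pics/c5.png',np.hstack([cv2.resize(cv2.imread('pics/w5.png'),(400,300)),cv2.resize(im[100:280,180:420],(400,300))]))
E
```

```text
4368
circ ((0.5618703961372375, -0.046022407710552216), 0.026502646505832672) mean [ 0.56048105 -0.04718849  0.11352532] mid [ 0.56183745 -0.04602643  0.10838969]
14.75 [ 0.56258751 -0.04521766  0.19399718] [-5.55154695e-04 -3.18307777e-01  9.47987181e-01  3.93695508e-04] [-0.222  0.307 -0.055  1.211  0.    -0.87 ]
can 334 ((0.5630254149436951, -0.04981207847595215), 0.027331635355949402) 0.11622070691168866
knob 157 ((0.5621842741966248, 0.05139903351664543), 0.020176274701952934) 0.11251669777844332
jarf 184 ((0.4623071551322937, 0.04868375137448311), 0.03074934519827366) 0.10319106400762457
```

View pics/c5.png

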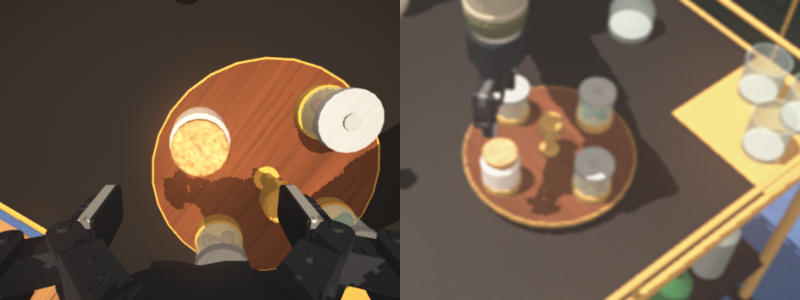

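Canister is seated: its cork top measures 0.1135–0.116 m against 0.115 expected, and it looks upright at (199,145) in the left half. Next is the knob.

Emit:
arm_command(rows=[{"delta_pos": [-0.6, 0.8, 0], "rot": [0, 0, 0], "fingers": 0}, {"delta_pos": [-0.6, 0.8, 0], "rot": [0, 0, 0], "fingers": 0}, {"delta_pos": [-0.6, 0.8, 0], "rot": [0, 0, 0], "fingers": 0}, {"delta_pos": [-0.6, 0.8, 0], "rot": [0, 0, 0], "fingers": 0}, {"delta_pos": [-0.57, 0.8, 0], "rot": [0, 0, 0], "fingers": 0}, {"delta_pos": [0, 0, 0], "rot": [0, 0, 0], "fingers": 0}, {"delta_pos": [0, 0, 0], "rot": [0, 0, 0], "fingers": 0}])

```text
clock: 15.5
tcp_pos: [0.5617, 0.0545, 0.1939]
orientation: [-0.001, -0.319, 0.948, 0.0]
wrist_force: [0.7, 0.3, -1.0]
finger_gap: 0.0851
```

```bash
python3 -c "
from near import *
near((.562,.054),.03,.105,.12,'w6.png')"
```

```text
2178
circ ((0.5598523020744324, 0.054242443293333054), 0.01975179649889469) mean [0.5587731  0.05348893 0.11034017] mid [0.55979464 0.05434416 0.10916069]
15.55 [0.56183225 0.05400506 0.19414342] [-6.45699999e-04 -3.18366045e-01  9.47967634e-01  9.87428250e-05] [-0.046  0.307 -0.054  1.211 -0.    -0.694]
```

Emit:
arm_command(rows=[{"delta_pos": [0.04, 0.04, 0.8], "rot": [0, 0, 0], "fingers": 0}, {"delta_pos": [0, 0, 0.8], "rot": [0, 0, 0], "fingers": 0}, {"delta_pos": [0, 0, 0.8], "rot": [0, 0, 0], "fingers": 0}, {"delta_pos": [0, 0, 0.8], "rot": [0, 0, 0], "fingers": 0}, {"delta_pos": [0, 0, 0.8], "rot": [0, 0, 0], "fingers": 0}, {"delta_pos": [0, 0, 0.8], "rot": [0, 0, 0], "fingers": 0}, {"delta_pos": [0, 0, 0.8], "rot": [0, 0, 0], "fingers": 0}, {"delta_pos": [0, 0, 0], "rot": [0, 0, 0], "fingers": 0}, {"delta_pos": [0, 0, 0], "rot": [0, 0, 0], "fingers": 0}])

```text
clock: 16.45
tcp_pos: [0.5609, 0.0537, 0.0828]
orientation: [-0.0, -0.318, 0.948, 0.0]
wrist_force: [0.1, 0.4, -0.3]
finger_gap: 0.0852
```

Emit:
arm_command(rows=[{"delta_pos": [0, 0, 0], "rot": [0, 0, 0], "fingers": 1}, {"delta_pos": [0, 0, 0], "rot": [0, 0, 0], "fingers": 1}, {"delta_pos": [0, 0, 0], "rot": [0, 0, 0], "fingers": 1}, {"delta_pos": [0, 0, 0], "rot": [0, 0, 0], "fingers": 1}, {"delta_pos": [0, 0, 0], "rot": [0, 0, 0], "fingers": 1}, {"delta_pos": [0, 0, 0], "rot": [0, 0, 0], "fingers": 1}, {"delta_pos": [0, 0, 0], "rot": [0, 0, 0], "fingers": 1}, {"delta_pos": [0, 0, 0], "rot": [0, 0, 0], "fingers": 1}, {"delta_pos": [0, 0, 0], "rot": [0, 0, 0], "fingers": 1}], squeeze=40)

```text
clock: 17.35
tcp_pos: [0.5613, 0.0548, 0.0838]
orientation: [0.001, -0.318, 0.948, 0.0]
wrist_force: [-1.5, 1.8, 5.7]
finger_gap: 0.0368
```

Emit:
arm_command(rows=[{"delta_pos": [0, 0, 0], "rot": [0, 0, 0.008], "fingers": 1}, {"delta_pos": [0, 0, 0], "rot": [0, 0, 0.016], "fingers": 1}, {"delta_pos": [0, 0, 0], "rot": [0, 0, 0.02], "fingers": 1}, {"delta_pos": [0, 0, 0], "rot": [0, 0, 0.02], "fingers": 1}, {"delta_pos": [0, 0, 0], "rot": [0, 0, 0.02], "fingers": 1}, {"delta_pos": [0, 0, 0], "rot": [0, 0, 0.02], "fingers": 1}, {"delta_pos": [0, 0, 0], "rot": [0, 0, 0.02], "fingers": 1}, {"delta_pos": [0, 0, 0], "rot": [0, 0, 0.02], "fingers": 1}, {"delta_pos": [0, 0, 0], "rot": [0, 0, 0.02], "fingers": 1}, {"delta_pos": [0, 0, 0], "rot": [0, 0, 0.02], "fingers": 1}, {"delta_pos": [0, 0, 0], "rot": [0, 0, 0.02], "fingers": 1}, {"delta_pos": [0, 0, 0], "rot": [0, 0, 0.02], "fingers": 1}, {"delta_pos": [0, 0, 0], "rot": [0, 0, 0.016], "fingers": 1}, {"delta_pos": [0, 0, 0], "rot": [0, 0, 0.01], "fingers": 1}, {"delta_pos": [0, 0, 0], "rot": [0, 0, 0], "fingers": 1}, {"delta_pos": [0, 0, 0], "rot": [0, 0, 0], "fingers": 1}, {"delta_pos": [0, 0, 0], "rot": [0, 0, 0], "fingers": 1}])

```text
clock: 19.05
tcp_pos: [0.5611, 0.0537, 0.0838]
orientation: [0.001, 0.445, 0.895, -0.001]
wrist_force: [-2.9, -2.4, 6.4]
finger_gap: 0.0375
```

```bash
python3 - <<'E'
from near import *
near((.463,.053),.04,.108,.125,'w7.png')
a,d,c=snap('top','t7.png'); P=cloud(c,d)
im,d2,c2=snap('scene','s7.png'); P2=cloud(c2,d2)
for n,Q in(('top',P),('scene',P2)):
  for xy in((.463,.053),(.463,-.047+.1),(.563,.152),(.663,.053),(.563,-.048)):
    p=Q[(np.hypot(Q[...,0]-xy[0],Q[...,1]-xy[1])<.045)&(Q[...,2]>.095)&(Q[...,2]<.125)]
    if len(p): print(n,xy,len(p),[np.round(q,4) for q in cv2.minEnclosingCircle(p[:,:2].astype(np.float32))],p[:,2].max())
cv2.imwrite('pics/c7.png',np.hstack([cv2.resize(a[100:280,140:380],(400,300)),cv2.resize(im[100:280,180:420],(400,300))]))
E
```

```text
12573
circ ((0.4610247015953064, 0.05216841399669647), 0.026492903009057045) mean [0.46865116 0.05806658 0.11370523] mid [0.46602013 0.05258941 0.11261671]
19.1 [0.56111704 0.05372761 0.08380037] [ 6.48555683e-04  4.45458376e-01  8.95302245e-01 -5.52291487e-04] [-0.046  0.377 -0.237  0.955 -0.002  0.877]
top (0.563, 0.152) 26 [array([0.5675, 0.1745]), np.float64(0.0191)] 0.10558388719661319
top (0.563, -0.048) 339 [array([ 0.5669, -0.0474]), np.float64(0.0304)] 0.11243609165591475
scene (0.463, 0.053) 173 [array([0.4611, 0.0484]), np.float64(0.0291)] 0.11860526494072955
scene (0.463, 0.053000000000000005) 173 [array([0.4611, 0.0484]), np.float64(0.0291)] 0.11860526494072955
scene (0.563, 0.152) 214 [array([0.5579, 0.1539]), np.float64(0.0321)] 0.10646028773972774
scene (0.663, 0.053) 430 [array([0.661 , 0.0552]), np.float64(0.0322)] 0.1148782788349382
scene (0.563, -0.048) 405 [array([ 0.5647, -0.0481]), np.float64(0.0313)] 0.11162974694242132
```

View pics/c7.png

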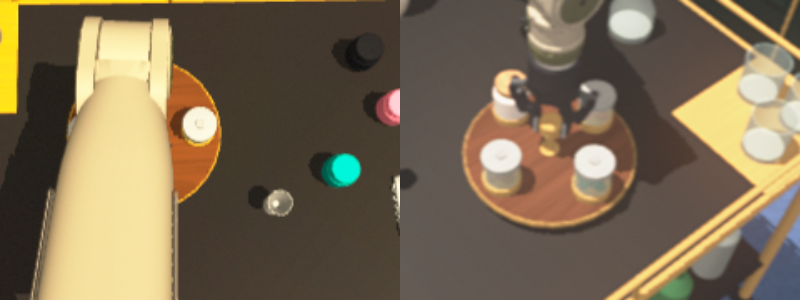

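The canister now stands at the front, at (0.461, 0.052) against an axis at y≈0.054. The knob is gripped, and the jigger and other items look untouched. Handing in.

```bash
python3 -c "
from h import *
s=env.get_state();print(s['clock'],s['finger_gap'],np.abs(s['qvel']).max(),s['wrist_force']);print(env.hand_in())"
```

```text
19.2 0.03670735205338616 0.001918627545845869 [-2.87602926 -2.68214669  6.32174288]
the job is handed in; nothing more can be done
None
```

The canister is home in the empty socket and stands at the front, and I handed the job in at 19.2 s with the gripper holding the centre knob. Handing in gave no verdict, so what follows rests on my own measurements.

- **Seating:** I lowered it in slowly, with no contact until the shoulder met the rim. I then pressed with about 18 N, judged from the wrist force, for about 0.3 s or more. After release, the cork top measured 0.1135–0.116 m above the cart; flush is 0.115.
- **Front position:** I gripped the knob with a 40 N squeeze and turned it 90°. The canister's centre is then 2 mm off the axis line by the wrist camera and about 4 mm by the scene camera; the limit is 18 mm.
- **At hand-in:** The arm was still, with the fingers closed on the knob at a 37 mm opening and a wrist force of about 7 N. I did not measure the gap between gripper and canister; the pictures show none touching.
- **Bystanders:** The jigger looks undisturbed in the last pictures. I did not re-measure the carafe, jigger or wine key, but the arm stayed well clear of them.
- **Disagreements:** The cameras differed from each other by 2–4 mm in position, which was within the socket fit.

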